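# Shut and latch the open dish case

### The job

Two blue culture-dish cases stand on the bench; the hatch of one has been left ajar. Push that hatch fully shut first, then turn its black wing knob clockwise as far as it goes, so that its yellow line points at the green dot on the front rim and the tongue underneath is behind the rim. Leave the knob of the other, already latched case as it is, and let go of everything.

Things in the scene. Friction and masses are not known exactly. Their poses are not given: they have to be found in the camera images.
- case_push (a point): Grey round push spot, 26 mm wide, on the ajar aluminium hatch (123 x 133 x 6 mm) near its free front edge; the point is on its upper face. z: normal to the hatch; x: from front edge to hinge; y: along the hinge line, which is 103 mm away along +x. The stiff hinge stays where left; 2 to 4 N down here closes it. Shut, it meets a stop, flush with the top of the fixed blue case, at z = 75 mm
- case_wing (a point): Centre of that hatch's black wing knob, on its turning axis, 27 mm above the hatch face, 48 mm from case_push. Upright bar 46 mm long, 11 thick; its top is 12 mm above this point; its 30 mm round foot reaches up to 20 mm below it. z: turning axis; y: along the wing, -y the end with the yellow line (the tongue lies below it, 40 mm long from the axis); x: across the 11 mm. Turns with 0.1 N m
- case_hatch (a joint): Opening angle of the ajar hatch (rad): 0 = shut and flush, grows as the front edge rises; starts between 0.18 and 0.35
- case_knob (a joint): Turn of that wing knob (rad): 0 = open, yellow line at the red dot, wing parallel to the hinge; grows clockwise from above; stop at 1.571 = latched, line at the green dot, tongue under the front rim. Starts at 0 to 0.3; stays where left. Turned before the hatch is shut, the tongue hits the rim
- shut_case_knob (a joint): The wing knob of the other, like blue case whose hatch is shut: latched near 1.571 and to be left so

How it is judged:
By the outcome, as a careful person would: the job done as asked, in the order asked, and still so for the second after the job is handed in, with the robot touching nothing.
It also fails if it takes over 38 s, if anything falls off the work surface, if the arm or the gripper's body presses on something with over 40 N, if the wrist force passes 120 N, or if a joint passes its speed limit or range.

### The arm

A 6-joint arm with a two-finger parallel gripper is mounted at the origin on a cart in front of the work surface, level with it; the furniture and walls round the work are solid. World frame = base frame: x ahead of the robot, y to its left, z up, the work surface at z = 0. Lengths are in m, angles in degrees, forces in N, time in s.
With the tool pointing down it reaches from about 0.3 to 0.75 m from the base axis. Payload 8.5 kg.
Tool frame: the origin (TCP) lies between the finger pads; the fingertips stand ahead of it and the grasp point (between the pads) lies 8 mm behind it (env.tcp_to_tips is the z of the fingertips in the tool frame, in m); z points along the fingers, x is the direction in which the jaws open and shut, and the axes are right-handed (so a half turn about z gives the same grasp; the last joint's range is limited). The gripper opens to 85 mm and grips with 20 to 120 N. Pads are 22 mm wide; open, the fingers measure 114 mm over their backs; the gripper's body (76 mm by 85 mm) begins 54 mm behind the grasp point. The pads swing forward as they close: fully open they stand 13 mm farther back than shut.
Start: joints at [-85.846, 21.807, 74.336, -0, 83.858, -12.336], TCP at [0.156, -0.527, 0.242] pointing down, gripper open.
Joint ranges: [-178.18, 178.18], [-50.72, 133.34], [12.68, 142.11], [-81.47, 261.47], [9.98, 163.14], [-165.26, 165.26]. Speed limits (degrees/s): [136.94, 136.94, 180, 180, 180, 180].

### API

Orientations are given as a 3x3 rotation matrix whose columns are the frame's x, y, z axes.
In Python, from rig import observe, viewer, env gives the robot as it stands.
- The arm moves only by the tool jog_arm, never from a script. Its arguments are lists of equal length, an entry for each row: "dr": the turn, a rotation vector about the tool's x, y, z in rad, a list of three; "slide": the shift along the tool's x, y, z in m, a list of three; "gripper": the opening, from -1 (shut) to 1 (fully open), so that 0 is half open. In form: {"dr": [[rx, ry, rz], ...], "slide": [[dx, dy, dz], ...], "gripper": [gripper, ...]}. A call has exactly 10 rows; each row shifts and turns the commanded pose from where the row before left it, along the tool's axes as they then stand; what a row does not reach is not made up. A row lasts 1/10 s, in which the tool goes at most 50 mm and 8.59 degrees, less where a joint would pass 70% of its speed; a pose out of reach is approached as far as the arm can. A call is refused whole if a number of a shift passes 0.05 or a number of a turn 0.15, either way. A call with a gripper value outside its range is refused whole. The fingers move at their own pace and stop on an object; "force" is the grip in N (left out, the last holds). Time passes only in rows, so rows that do not move let the fingers close, or fill a call up. It gives the time, the measured TCP pose, the force and the opening at its end, in the units of the state.
- observe(): the state, without advancing time (a new reading comes with each control period).
- viewer.get_image(name): name is "scene" or "top" or "wrist"; returns a dict with "pixels" (480x640x3 uint8, blue, green, red), "camera_matrix" (3x3 intrinsics, pixels), "dist_coeffs" ([k1, k2, p1, p2, k3] as OpenCV has them; the pictures are not rectified), "R" (3x3) and "t" (3): a world point X has camera coordinates R X + t. Camera axes: x right, y down, z forward; pixel columns grow to the right and rows downward; lengths in m; the calibration is good to about 2 mm. A picture is of the moment at which its call begins. There is no depth.
- env.close_job(): hands the job in, once; it reports no verdict.
The state is a dict: "time_s": time; "q": joint angles; "qvel": joint speeds; "joint_efforts": joint torques, N m; "position": TCP position; "tool_rot": TCP orientation; "ft_force": force on the tool from outside, world axes, zero at the start; "wrist_torque": the same for the moment, N m; "grip_width": finger opening in m.
Only numpy, scipy, OpenCV 4.12 (cv2) and the standard library are available. Lean on these libraries where they do the work, as an engineer would, in place of code of your own. Each camera call takes 0.05 s, during which the arm holds its last target.

## Working session

There is one attempt and no reset: what is moved stays moved. The work goes in short steps, Python scripts to look and compute and a tool call to move; the robot and the scene stay as the last step left them, time stands still between calls to the robot, and variables do not carry over. Pictures are saved under pics/ and viewed, and the job is handed in when it is done.

Besides the shell and the picture viewer there is one more tool, called after "Call:" as name(argument=value, ...) on one line, values as JSON. jog_arm: Moves the arm, as the interface text tells. Its arguments: {"type":"object","properties":{"dr":{"type":"array","items":{"type":"array","items":{"type":"number"}}},"slide":{"type":"array","items":{"type":"array","items":{"type":"number"}}},"gripper":{"type":"array","items":{"type":"number"}},"force":{"type":"number"}},"required":["dr","slide","gripper"]}

```bash
mkdir -p pics; ls
cat > h.py <<'E'
import cv2,numpy as np,pickle
from rig import observe,viewer,env
def grab(n,tag):
    d=viewer.get_image(n); cv2.imwrite(f'pics/{tag}.png',d['pixels']); pickle.dump(d,open(f'pics/{tag}.pkl','wb')); return d
def load(tag): return pickle.load(open(f'pics/{tag}.pkl','rb'))
def ray(d,uv):
    p=cv2.undistortPoints(np.array([[uv]],float),np.array(d['camera_matrix']),np.array(d['dist_coeffs']))[0,0]
    R=np.array(d['R']);t=np.array(d['t']).ravel()
    v=R.T@np.array([p[0],p[1],1]); return -R.T@t, v/np.linalg.norm(v)
def plane(d,uv,z):
    o,v=ray(d,uv); return o+v*(z-o[2])/v[2]
def tri(obs):
    A=0;b=0
    for d,uv in obs:
        o,v=ray(d,uv);P=np.eye(3)-np.outer(v,v);A=A+P;b=b+P@o
    X=np.linalg.solve(A,b)
    return X,[np.linalg.norm((np.eye(3)-np.outer(ray(d,uv)[1],ray(d,uv)[1]))@(X-ray(d,uv)[0])) for d,uv in obs]
def proj(d,X):
    R=np.array(d['R']);r=cv2.Rodrigues(R)[0]
    return cv2.projectPoints(np.array([X],float),r,np.array(d['t'],float),np.array(d['camera_matrix']),np.array(d['dist_coeffs']))[0][0,0]
E
python3 - <<'E'
from h import *
for n in ['scene','top','wrist']: 
    d=grab(n,n+'0'); print(n,-np.array(d['R']).T@np.array(d['t']).ravel())
s=observe(); print(s); print(env.tcp_to_tips)
E
```

```text
pics
scene [0.04259199 0.51830426 0.81626024]
top [ 0.47685505 -0.0788303   0.9980681 ]
wrist [ 0.22330546 -0.5079155   0.37402471]
{'time_s': 0.15, 'q': array([-8.58455484e+01,  2.18329438e+01,  7.43709292e+01,  5.07258115e-04,
        8.38602728e+01, -1.23351441e+01]), 'qvel': array([-0.01908247, -0.08441777, -0.27316957, -0.04502229,  0.02587184,
        0.01534641]), 'joint_efforts': array([-2.20935399e-04, -4.48631036e+01, -2.31342977e+01, -3.00766369e-04,
        3.85969441e-03, -2.69729088e-05]), 'position': array([ 0.15610288, -0.52716339,  0.24186858]), 'tool_rot': array([[ 2.83840276e-01, -9.58871572e-01, -7.23269831e-05],
       [-9.58870954e-01, -2.83840177e-01,  1.11724893e-03],
       [-1.09182754e-03, -2.47768002e-04, -9.99999373e-01]]), 'ft_force': array([-0.60412759, -0.31816715, -0.81524005]), 'wrist_torque': array([0.0058131 , 0.05588214, 0.00524461]), 'grip_width': 0.08530216265307411}
0.011
```

View pics/scene0.png

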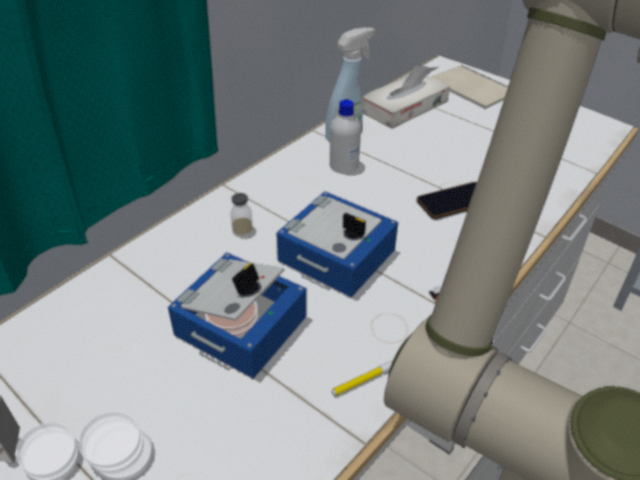

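View pics/top0.png

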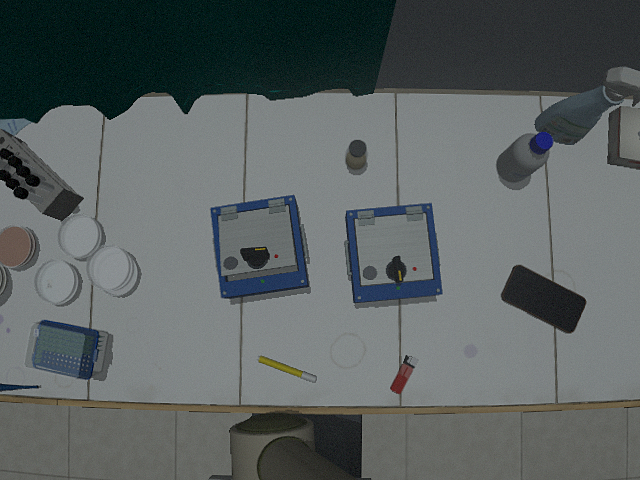

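View pics/wrist0.png

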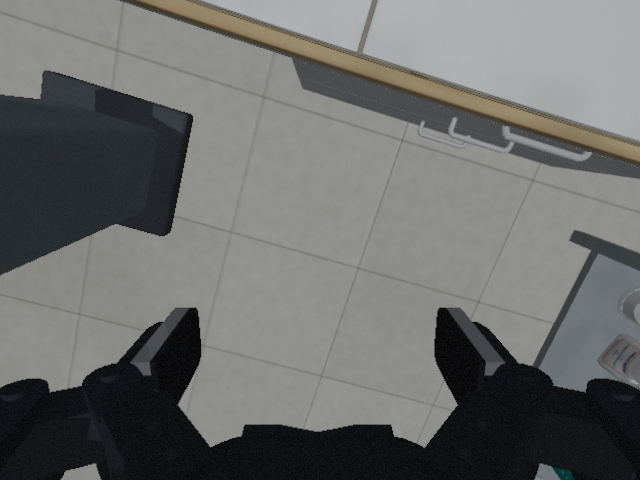

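Run:
```python
from h import *
a=load('top0')['pixels'][185:310,200:325]; b=load('scene0')['pixels'][245:380,160:320]
cv2.imwrite('pics/ta.png',cv2.resize(a,None,fx=4.8,fy=4.8,interpolation=2)); cv2.imwrite('pics/sa.png',cv2.resize(b,None,fx=4.4,fy=4.4,interpolation=2))
```

```text
(no output)
```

View pics/ta.png

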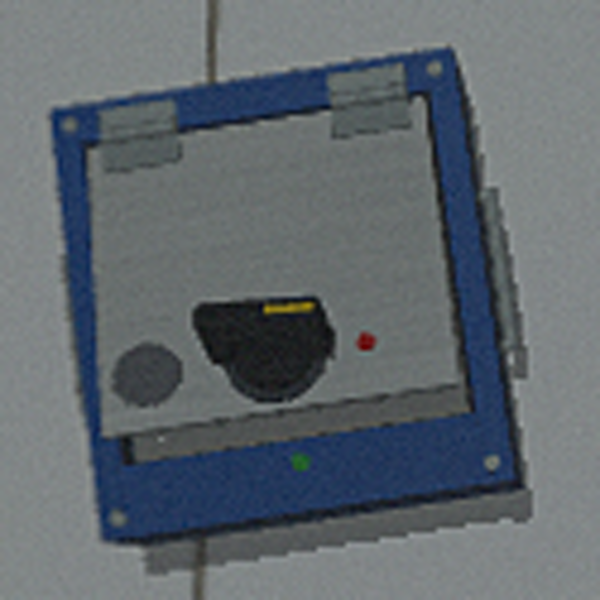

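View pics/sa.png

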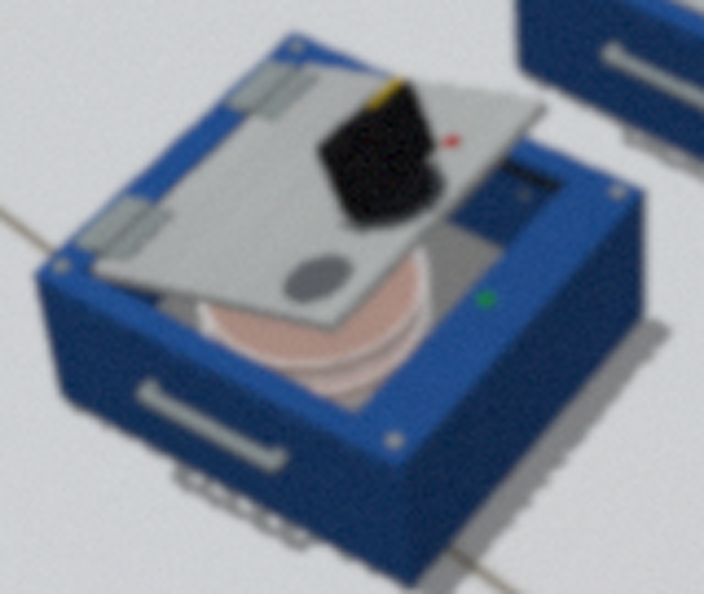

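Run:
```python
from h import *
T=load('top0');S=load('scene0')
pts={'HL':((69,125),(61,266)),'HR':((434,68),(297,47)),'FR':((491,462),(617,192)),'FL':((118,518),(394,441)),'green':((301,462),(487,299)),'red':((366,342),(451,141)),'push':((147,375),(318,278)),'yel':((289,307),(388,93)),'hatFL':((103,437),(332,325)),'hatFR':((464,385),(544,107)),'wingL':((197,305),None)}
for k,(a,b) in pts.items():
    a=(200+(a[0]+.5)/4.8-.5,185+(a[1]+.5)/4.8-.5)
    print(k,'z75',plane(T,a,.075).round(4),end=' ')
    if b:
        b=(160+(b[0]+.5)/4.4-.5,245+(b[1]+.5)/4.4-.5)
        X,e=tri([(T,a),(S,b)]); print(X.round(4),np.round(e,4))
```

```text
HL z75 [0.6621 0.139  0.075 ] [0.662  0.1389 0.0751] [0.0001 0.0001]
HR z75 [ 0.6842 -0.0033  0.075 ] [ 0.6841 -0.0034  0.0744] [0.0002 0.0002]
FR z75 [ 0.5318 -0.0266  0.075 ] [ 0.5319 -0.0266  0.075 ] [0.0001 0.0001]
FL z75 [0.5098 0.1154 0.075 ] [0.5099 0.1155 0.0748] [0.0001 0.0001]
green z75 [0.5315 0.0456 0.075 ] [0.5316 0.0457 0.0749] [0. 0.]
red z75 [0.5774 0.0215 0.075 ] [0.574  0.018  0.1078] [0.0002 0.0002]
push z75 [0.5645 0.1056 0.075 ] [0.5614 0.0989 0.1081] [0. 0.]
yel z75 [0.5908 0.0513 0.075 ] [0.5818 0.0412 0.144 ] [0.0006 0.0006]
hatFL z75 [0.5407 0.122  0.075 ] [0.5382 0.1138 0.1129] [0.0001 0.0001]
hatFR z75 [ 0.5611 -0.0161  0.075 ] [ 0.5589 -0.0177  0.1088] [0.0011 0.0011]
wingL z75 [0.5916 0.0868 0.075 ]
```

The ajar case is the left one: push spot top (231,263) and knob top (256,257). Screws triangulate to z = 75 mm. The push spot is at (0.561, 0.099, 0.108), so the hatch is about 0.33 rad open. Moving above it.

Call:
jog_arm(dr=[[0, 0, 0], [0, 0, 0], [0, 0, 0], [0, 0, 0], [0, 0, 0], [0, 0, 0], [0, 0, 0], [0, 0, 0], [0, 0, 0], [0, 0, 0]], slide=[[-0.0243, -0.0283, 0], [-0.0243, -0.0283, 0], [-0.0243, -0.0283, 0], [-0.0243, -0.0283, 0], [-0.0243, -0.0283, 0], [-0.0243, -0.0283, 0], [-0.0243, -0.0283, 0], [-0.0243, -0.0283, 0], [-0.0243, -0.0283, 0], [-0.0243, -0.0283, 0]], gripper=[-1, -1, -1, -1, -1, -1, -1, -1, -1, -1], force=30)

```text
time_s: 1.15
position: [0.359, -0.2126, 0.2423]
tool_rot: [[0.284, -0.959, -0.0], [-0.959, -0.284, 0.0], [-0.0, 0.0, -1.0]]
ft_force: [-0.1, -0.8, -0.9]
grip_width: -0.0
```

Call:
jog_arm(dr=[[0, 0, 0], [0, 0, 0], [0, 0, 0], [0, 0, 0], [0, 0, 0], [0, 0, 0], [0, 0, 0], [0, 0, 0], [0, 0, 0], [0, 0, 0]], slide=[[-0.0243, -0.0283, 0], [-0.0243, -0.0283, 0], [-0.0243, -0.0283, 0], [-0.0243, -0.0283, 0], [-0.0243, -0.0283, 0], [-0.0243, -0.0283, 0], [-0.0243, -0.0283, 0], [-0.0243, -0.0283, 0], [-0.0243, -0.0283, 0], [-0.0243, -0.0283, 0]], gripper=[-1, -1, -1, -1, -1, -1, -1, -1, -1, -1])

```text
time_s: 2.15
position: [0.5614, 0.1008, 0.2421]
tool_rot: [[0.284, -0.959, -0.001], [-0.959, -0.284, -0.0], [-0.0, 0.0, -1.0]]
ft_force: [0.4, -1.1, 1.1]
grip_width: -0.0004
```

Call:
jog_arm(dr=[[0, 0, -0.143], [0, 0, -0.143], [0, 0, -0.143], [0, 0, -0.143], [0, 0, -0.143], [0, 0, -0.143], [0, 0, -0.143], [0, 0, -0.143], [0, 0, -0.143], [0, 0, -0.143]], slide=[[0, 0, 0], [0, 0, 0], [0, 0, 0], [0, 0, 0], [0, 0, 0], [0, 0, 0], [0, 0, 0], [0, 0, 0], [0, 0, 0], [0, 0, 0]], gripper=[-1, -1, -1, -1, -1, -1, -1, -1, -1, -1])

```text
time_s: 3.15
position: [0.5608, 0.0993, 0.242]
tool_rot: [[0.988, 0.152, -0.001], [0.152, -0.988, 0.0], [-0.001, -0.0, -1.0]]
ft_force: [0.4, 0.2, 0.7]
grip_width: -0.0
```

Run:
```python
from h import *
d=grab('wrist','w1'); s=observe()
print(s['time_s'],s['position'],s['tool_rot'].round(4),s['ft_force'],s['grip_width'],s['q'])
for n,X in dict(green=[.5316,.0457,.075],red=[.574,.018,.1078],push=[.5614,.0989,.1081]).items(): print(n,proj(d,X))
```

```text
3.2 [0.56075272 0.09931819 0.24203897] [[ 9.872e-01  1.593e-01 -7.000e-04]
 [ 1.593e-01 -9.872e-01  0.000e+00]
 [-7.000e-04 -2.000e-04 -1.000e+00]] [ 0.923852   -0.32503623 -0.17447781] -0.00015848690979188755 [-1.86402608e+00  2.38086226e+01  7.11528493e+01  1.30834291e-03
  8.50781057e+01 -1.10289412e+01]
green [270.83575411 282.41204815]
red [317.22093792 340.39096302]
push [317.11644477 235.49106299]
```

View pics/w1.png

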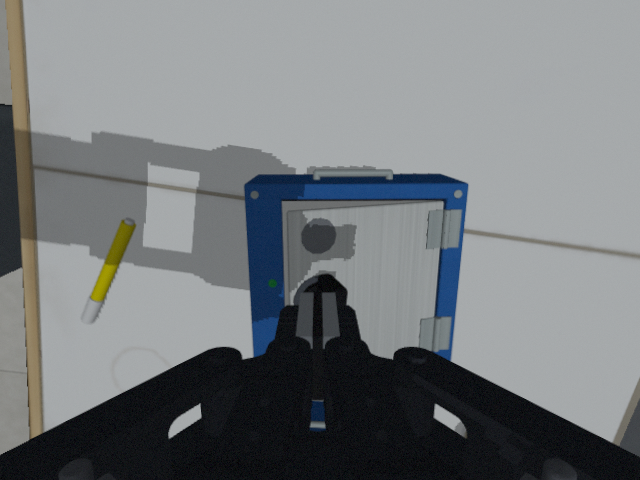

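Call:
jog_arm(dr=[[0, 0, 0.012], [0, 0, 0], [0, 0, 0], [0, 0, 0], [0, 0, 0], [0, 0, 0], [0, 0, 0], [0, 0, 0], [0, 0, 0], [0, 0, 0]], slide=[[-0.001, 0, 0.014], [0, 0, 0.014], [0, 0, 0.014], [0, 0, 0.014], [0, 0, 0.014], [0, 0, 0.014], [0, 0, 0.014], [0, 0, 0.008], [0, 0, 0.006], [0, 0, 0.004]], gripper=[-1, -1, -1, -1, -1, -1, -1, -1, -1, -1])

```text
time_s: 4.2
position: [0.5599, 0.0991, 0.1261]
tool_rot: [[0.991, 0.134, -0.0], [0.134, -0.991, -0.0], [-0.0, 0.0, -1.0]]
ft_force: [0.4, 0.7, -0.2]
grip_width: -0.0
```

Call:
jog_arm(dr=[[0, 0, 0], [0, 0, 0], [0, 0, 0], [0, 0, 0], [0, 0, 0], [0, 0, 0], [0, 0, 0], [0, 0, 0], [0, 0, 0], [0, 0, 0]], slide=[[-0.0004, 0, 0.004], [-0.0004, 0, 0.004], [-0.0004, 0, 0.004], [-0.0004, 0, 0.004], [-0.0004, 0, 0.004], [-0.0004, 0, 0.004], [0, 0, 0.003], [0, 0, 0.003], [0, 0, 0.002], [0, 0, 0.002]], gripper=[-1, -1, -1, -1, -1, -1, -1, -1, -1, -1])

```text
time_s: 5.2
position: [0.5575, 0.0988, 0.0922]
tool_rot: [[0.991, 0.135, -0.0], [0.135, -0.991, 0.0], [-0.0, -0.0, -1.0]]
ft_force: [-0.5, -0.2, 0.4]
grip_width: 0.0001
```

Call:
jog_arm(dr=[[0, 0, 0], [0, 0, 0], [0, 0, 0], [0, 0, 0], [0, 0, 0], [0, 0, 0], [0, 0, 0], [0, 0, 0], [0, 0, 0], [0, 0, 0]], slide=[[0, 0, 0.001], [0, 0, 0.001], [0, 0, 0.001], [0, 0, 0.001], [0, 0, 0.001], [0, 0, 0.001], [0, 0, 0.0005], [0, 0, 0.0005], [0, 0, 0], [0, 0, 0]], gripper=[-1, -1, -1, -1, -1, -1, -1, -1, -1, -1])

```text
time_s: 6.2
position: [0.5576, 0.0989, 0.0871]
tool_rot: [[0.991, 0.135, 0.001], [0.135, -0.991, -0.0], [0.001, 0.0, -1.0]]
ft_force: [-6.1, -0.4, 15.8]
grip_width: -0.0001
```

Run:
```python
from h import *
d=grab('scene','s2'); s=observe()
print(s['time_s'],s['position'],s['ft_force'],s['wrist_torque'])
cv2.imwrite('pics/s2c.png',cv2.resize(d['pixels'][200:380,140:340],None,fx=3.3,fy=3.3,interpolation=2))
```

```text
6.25 [0.55757867 0.09885516 0.08707249] [-5.62885247 -0.58466274 16.28814826] [-0.08930159  1.14595999 -0.03598631]
```

View pics/s2c.png

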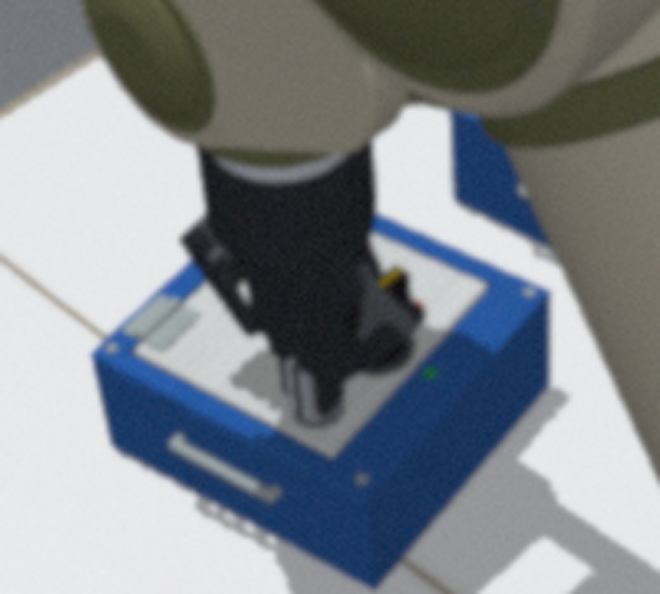

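Call:
jog_arm(dr=[[0, 0, 0], [0, 0, 0], [0, 0, 0], [0, 0, 0], [0, 0, 0], [0, 0, 0], [0, 0, 0], [0, 0, 0], [0, 0, 0], [0, 0, 0]], slide=[[0, 0, -0.004], [0, 0, -0.01], [0, 0, -0.02], [0, 0, -0.025], [0, 0, -0.025], [0, 0.01, -0.025], [0, 0.012, -0.01], [0, 0.014, 0], [0, 0.012, 0], [0, 0, 0]], gripper=[-1, -1, -1, -1, -1, 1, 1, 1, 1, 1])

```text
time_s: 7.25
position: [0.5638, 0.0495, 0.2029]
tool_rot: [[0.991, 0.132, -0.002], [0.132, -0.991, 0.0], [-0.002, -0.0, -1.0]]
ft_force: [0.8, 0.4, 0.5]
grip_width: 0.0725
```

Run:
```python
from h import *
for n in ('wrist','scene','top'): d=grab(n,n+'3')
s=observe()
print(s['time_s'],s['position'],s['ft_force'],s['tool_rot'][:,0])
```

```text
7.4 [0.56372656 0.05133706 0.20346803] [-0.22251329  0.02612829 -0.06801837] [ 0.99093577  0.13432727 -0.00157435]
```

View pics/wrist3.png

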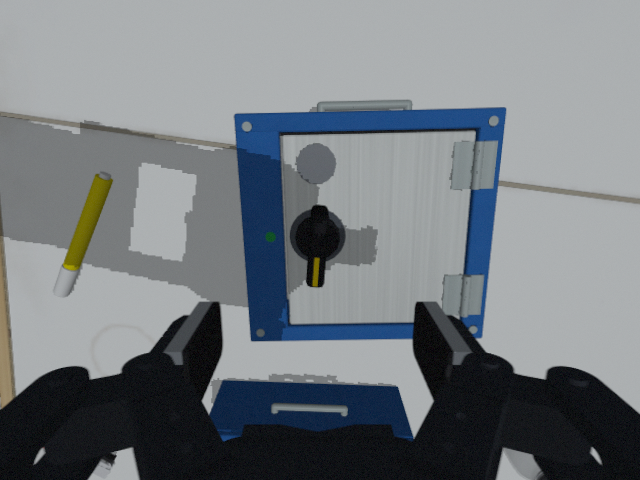

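View pics/scene3.png

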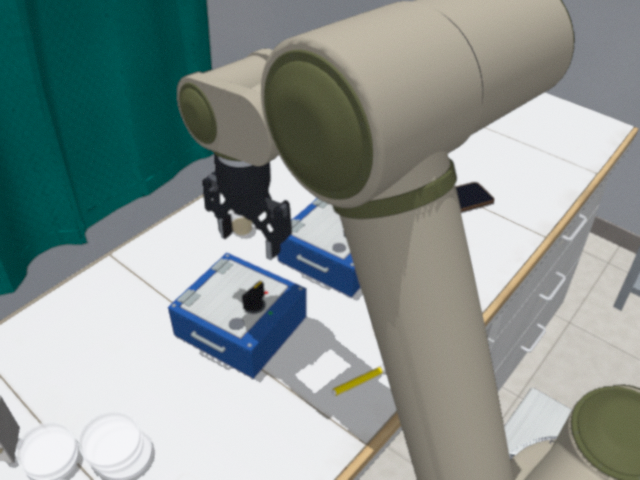

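View pics/top3.png

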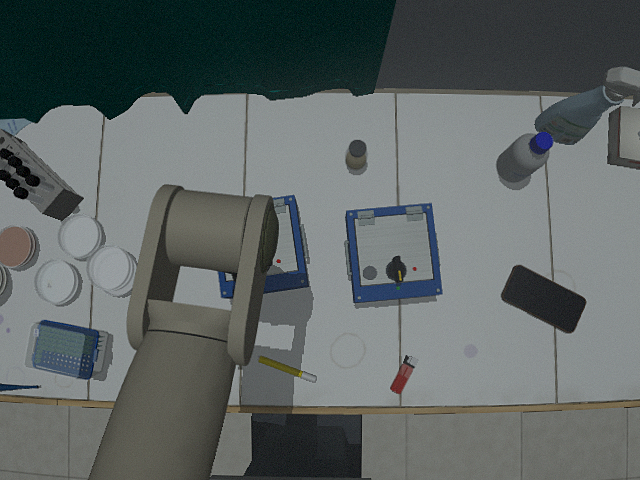

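Run:
```python
from h import *
W=load('wrist3');S=load('scene3')
cv2.imwrite('pics/s3c.png',cv2.resize(S['pixels'][245:380,160:320],None,fx=4.4,fy=4.4,interpolation=2))
cv2.imwrite('pics/w3c.png',cv2.resize(W['pixels'][90:350,220:520],None,fx=2.5,fy=2.3,interpolation=2))
def blob(d,f,roi):
    x0,x1,y0,y1=roi;p=d['pixels'][y0:y1,x0:x1].astype(int);m=f(p[...,0],p[...,1],p[...,2]);y,x=np.nonzero(m);return x0+x.mean(),y0+y.mean(),len(x)
yel=lambda b,g,r:(r>b+50)&(g>b+40)
wb=blob(W,yel,(290,345,200,300));sb=blob(S,yel,(230,280,270,310));print(wb,sb)
print(tri([(W,wb[:2]),(S,sb[:2])]))
# hatch push spot
gr=lambda b,g,r:(r<110)&(r>60)&(abs(r-b)<20)
wp=blob(W,gr,(290,345,140,186));print(wp,plane(W,wp[:2],.075))
sp=blob(S,gr,(222,252,314,334));print(sp,tri([(W,wp[:2]),(S,sp[:2])]))
for uv in [(320,207),(316,286),(317,258),(316,285)]: print(uv,plane(W,uv,.114).round(4))
```

```text
(np.float64(315.4146341463415), np.float64(271.8292682926829), 164) (np.float64(257.0), np.float64(284.7368421052632), 19)
(array([0.56515429, 0.0381095 , 0.11080179]), [np.float64(0.0007892284000820381), np.float64(0.0007892284000820698)])
(np.float64(313.8336964415396), np.float64(165.22149600580974), 1377) [0.55563729 0.09710442 0.075     ]
(np.float64(248.0), np.float64(326.0), 5) (array([0.55079091, 0.08958542, 0.06301838]), [np.float64(0.008137537047868747), np.float64(0.00813753704786875)])
(320, 207) [0.5621 0.0776 0.114 ]
(316, 286) [0.5663 0.0296 0.114 ]
(317, 258) [0.5645 0.0472 0.114 ]
(316, 285) [0.5662 0.0302 0.114 ]
```

View pics/s3c.png

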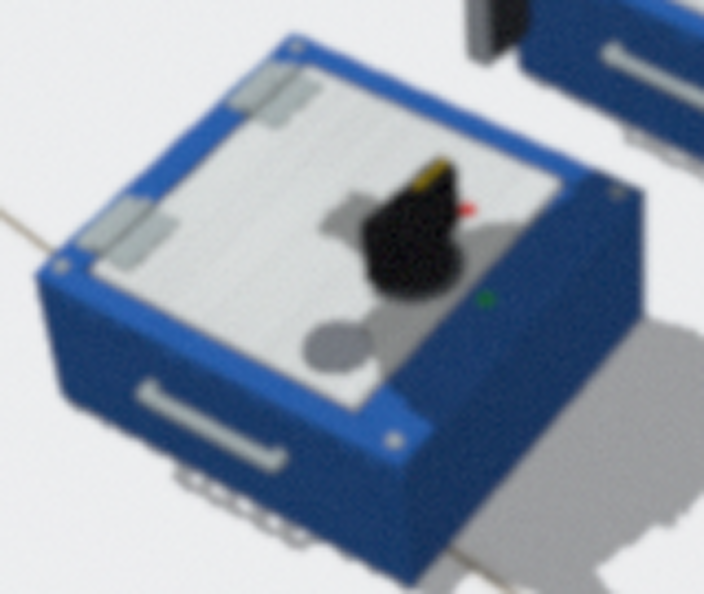

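View pics/w3c.png

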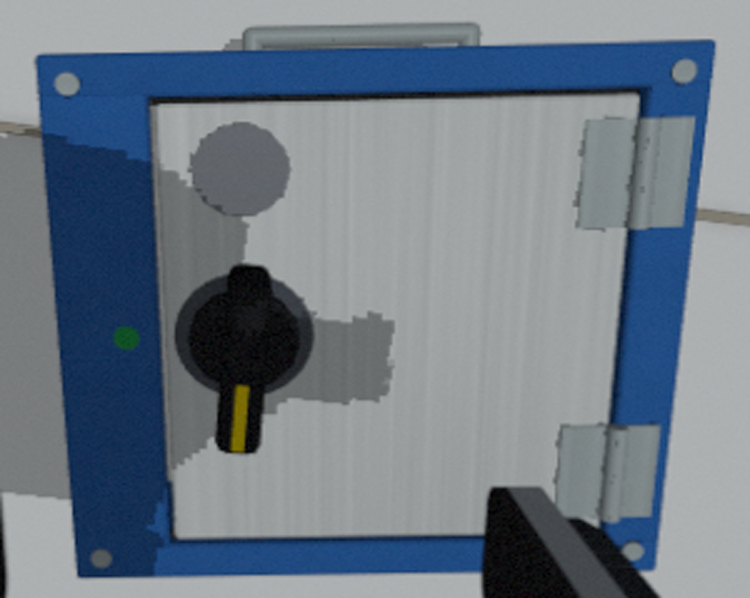

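Wrist picture: hatch flush, spot (316,163), knob axis about (318,237), yellow end (316,285), so the knob angle is about 0.06 rad. Grasping the wing.

Call:
jog_arm(dr=[[0, 0, 0.047], [0, 0, 0], [0, 0, 0], [0, 0, 0], [0, 0, 0], [0, 0, 0], [0, 0, 0], [0, 0, 0], [0, 0, 0], [0, 0, 0]], slide=[[0.0003, 0, 0.012], [0, 0, 0.014], [0, 0, 0.014], [0, 0, 0.014], [0, 0, 0.014], [0, 0, 0.012], [0, 0, 0.01], [0, 0, 0.008], [0, 0, 0.005], [0, 0, 0.0025]], gripper=[1, 1, 1, 1, 1, 1, 1, 1, 1, 1])

```text
time_s: 8.4
position: [0.5643, 0.0513, 0.0985]
tool_rot: [[0.996, 0.088, -0.0], [0.088, -0.996, 0.0], [-0.0, -0.0, -1.0]]
ft_force: [0.9, -0.3, -0.9]
grip_width: 0.0851
```

Call:
jog_arm(dr=[[0, 0, 0], [0, 0, 0], [0, 0, 0], [0, 0, 0], [0, 0, 0], [0, 0, 0], [0, 0, 0], [0, 0, 0], [0, 0, 0], [0, 0, 0]], slide=[[0, 0, 0], [0, 0, 0], [0, 0, 0], [0, 0, 0], [0, 0, 0], [0, 0, 0], [0, 0, 0], [0, 0, 0], [0, 0, 0], [0, 0, 0]], gripper=[0.2, 0, -0.2, -0.4, -0.6, -0.7, -0.8, -0.9, -1, -1], force=40)

```text
time_s: 9.4
position: [0.5633, 0.0512, 0.099]
tool_rot: [[0.996, 0.088, -0.002], [0.088, -0.996, -0.0], [-0.002, 0.0, -1.0]]
ft_force: [-5.4, -1.9, 3.8]
grip_width: 0.0101
```

Run:
```python
from h import *
d=grab('wrist','w4');s=observe()
print(s['time_s'],s['position'],s['ft_force'],s['wrist_torque'],s['tool_rot'][:,0],s['grip_width'],s['q'])
```

```text
9.45 [0.56334626 0.05118319 0.09898464] [-5.62756851 -0.96345656  4.33555332] [-0.1876303   0.87760365 -0.08752979] [ 0.99612856  0.08788031 -0.00222495] 0.010185335542566603 [-6.78253392e+00  3.14760680e+01  8.37502479e+01 -3.67336179e-02
  6.48969687e+01 -1.18086093e+01]
```

View pics/w4.png

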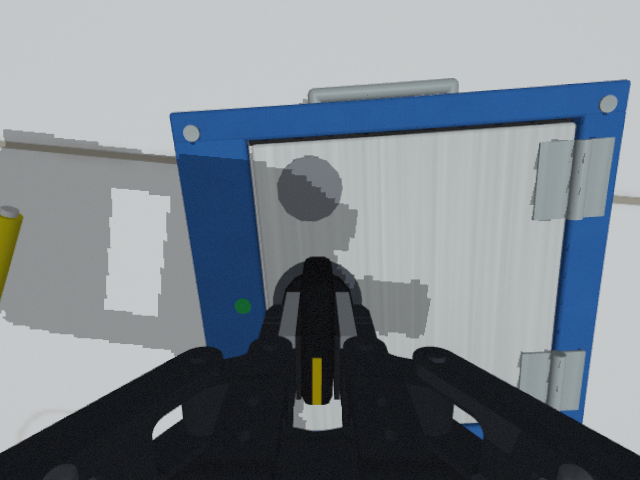

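Call:
jog_arm(dr=[[0, 0, 0.02], [0, 0, 0.06], [0, 0, 0.09], [0, 0, 0.09], [0, 0, 0.09], [0, 0, 0.09], [0, 0, 0.09], [0, 0, 0.09], [0, 0, 0.09], [0, 0, 0.04]], slide=[[-0.001, 0, 0], [0, 0, 0], [0, 0, 0], [0, 0, 0], [0, 0, 0], [0, 0, 0], [0, 0, 0], [0, 0, 0], [0, 0, 0], [0, 0, 0]], gripper=[-1, -1, -1, -1, -1, -1, -1, -1, -1, -1])

```text
time_s: 10.45
position: [0.5634, 0.0511, 0.099]
tool_rot: [[0.787, -0.618, 0.001], [-0.618, -0.787, -0.0], [0.001, -0.0, -1.0]]
ft_force: [-0.6, -0.4, 2.2]
grip_width: 0.0104
```

Run:
```python
from h import *
d=grab('wrist','w5');s=observe()
print(s['time_s'],s['position'],s['ft_force'],s['wrist_torque'],s['tool_rot'][:,0],s['grip_width'],s['q'])
```

```text
10.5 [0.56342334 0.05110089 0.0990123 ] [-0.54774509 -1.63705589  3.27526568] [-0.10877555  0.19107813 -0.00966778] [ 7.86065764e-01 -6.18142551e-01  6.34010314e-04] 0.010169244042290783 [-6.79918747e+00  3.14231656e+01  8.38514709e+01 -1.41062426e-02
  6.46905920e+01  3.13874661e+01]
```

View pics/w5.png

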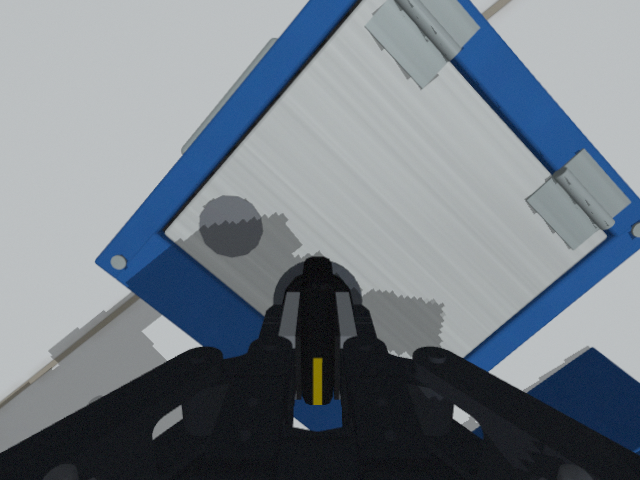

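Call:
jog_arm(dr=[[0, 0, 0.05], [0, 0, 0.09], [0, 0, 0.09], [0, 0, 0.09], [0, 0, 0.09], [0, 0, 0.09], [0, 0, 0.09], [0, 0, 0.08], [0, 0, 0.06], [0, 0, 0.02]], slide=[[0, 0, 0], [0, 0, 0], [0, 0, 0], [0, 0, 0], [0, 0, 0], [0, 0, 0], [0, 0, 0], [0, 0, 0], [0, 0, 0], [0, 0, 0]], gripper=[-1, -1, -1, -1, -1, -1, -1, -1, -1, -1])

```text
time_s: 11.5
position: [0.5635, 0.0509, 0.099]
tool_rot: [[0.157, -0.988, 0.001], [-0.988, -0.157, -0.001], [0.001, -0.001, -1.0]]
ft_force: [-0.7, -2.8, 2.5]
grip_width: 0.0101
```

Call:
jog_arm(dr=[[0, 0, 0.01], [0, 0, 0.01], [0, 0, 0.01], [0, 0, 0.01], [0, 0, 0.01], [0, 0, 0], [0, 0, 0], [0, 0, 0], [0, 0, 0], [0, 0, 0]], slide=[[0, 0, 0], [0, 0, 0], [0, 0, 0], [0, 0, 0], [0, 0, 0], [0, 0, 0], [0, 0, 0], [0, 0, 0], [0, 0, 0], [0, 0, 0]], gripper=[-1, -1, -1, -1, -1, -1, -1, -1, -1, -1])

```text
time_s: 12.5
position: [0.5635, 0.051, 0.099]
tool_rot: [[0.109, -0.994, 0.001], [-0.994, -0.109, -0.0], [0.001, -0.001, -1.0]]
ft_force: [-0.0, -3.8, 4.6]
grip_width: 0.0099
```

Run:
```python
from h import *
d=grab('wrist','w6');s=observe()
x=s['tool_rot'][:,0];print(s['time_s'],s['position'],s['ft_force'],s['wrist_torque'],np.degrees(np.arctan2(x[1],x[0])),s['grip_width'],s['q'])
```

```text
12.55 [0.56347204 0.05103555 0.09900408] [ 0.07330421 -4.51715236  5.03418175] [-0.8248787   0.06107358  0.94635158] -83.74045078711328 0.009831116880613605 [-6.80123012e+00  3.14271646e+01  8.38451006e+01 -2.42327385e-02
  6.46906720e+01  7.69495651e+01]
```

View pics/w6.png

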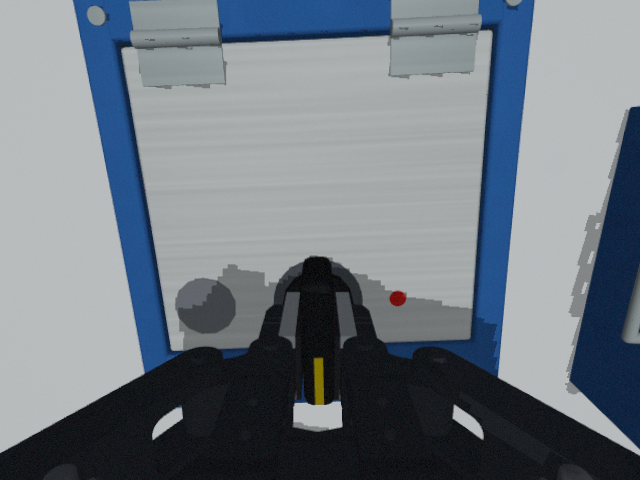

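Call:
jog_arm(dr=[[0, 0, -0.015], [0, 0, -0.015], [0, 0, 0], [0, 0, 0], [0, 0, 0], [0, 0, 0], [0, 0, 0], [0, 0, 0], [0, 0, 0], [0, 0, 0]], slide=[[0, 0, 0], [0, 0, 0], [0, 0, 0], [0, 0, 0], [0, 0, 0], [0, 0, 0], [0, 0, 0], [0, 0, 0], [0, 0, 0], [0, 0, 0]], gripper=[-1, -1, -1, 0.2, 0.2, 0.2, 0.2, 0.2, 0.2, 0.2])

```text
time_s: 13.55
position: [0.5632, 0.0513, 0.0988]
tool_rot: [[0.138, -0.99, -0.0], [-0.99, -0.138, 0.0], [-0.0, 0.0, -1.0]]
ft_force: [-0.3, -0.9, -0.1]
grip_width: 0.0512
```

Call:
jog_arm(dr=[[0, 0, 0], [0, 0, 0], [0, 0, 0], [0, 0, 0], [0, 0, 0], [0, 0, 0], [0, 0, 0], [0, 0, 0], [0, 0, 0], [0, 0, 0]], slide=[[0, 0, -0.004], [0, 0, -0.01], [0, 0, -0.015], [0, 0, -0.02], [0, 0, -0.02], [0, 0, -0.02], [0, 0, -0.015], [0, 0, -0.01], [0, 0, 0], [0, 0, 0]], gripper=[0.2, 0.2, 0.2, 0.2, 0.2, 0.2, 0.5, 1, 1, 1])

```text
time_s: 14.55
position: [0.5631, 0.0513, 0.2125]
tool_rot: [[0.138, -0.99, -0.001], [-0.99, -0.138, 0.0], [-0.0, 0.001, -1.0]]
ft_force: [0.8, 0.2, -0.4]
grip_width: 0.0852
```

Run:
```python
from h import *
for n in ('wrist','scene'): d=grab(n,n+'7')
s=observe();print(s['time_s'],s['position'],s['ft_force'],s['grip_width'])
cv2.imwrite('pics/s7c.png',cv2.resize(d['pixels'][170:380,160:400],None,fx=2.8,fy=2.8,interpolation=2))
W=load('wrist7')
p=W['pixels'].astype(int);b,g,r=p[...,0],p[...,1],p[...,2]
m=((r>b+50)&(g>b+40)).astype(np.uint8);n,l,st,c=cv2.connectedComponentsWithStats(m)
for i in range(1,n):
    if st[i,4]>60:
        y,x=np.nonzero(l==i);q=[plane(W,(u,v),.114)[:2] for u,v in zip(x,y)];q=np.array(q,np.float32)
        vx,vy,*_=cv2.fitLine(q,2,0,.01,.01).ravel();print(st[i],c[i],q.mean(0),np.degrees(np.arctan2(vy,vx)))
```

```text
14.65 [0.56295076 0.05125571 0.21198434] [-0.49086291 -0.15851192  1.14683073] 0.08555466014919265
[316 255   5  28 139] [318.01438849 268.4028777 ] [0.5517786 0.0489231] 8.19546
[ 283  382   82   43 1110] [322.67477477 404.77477477] [0.454275   0.03184679] 70.71097
```

View pics/wrist7.png

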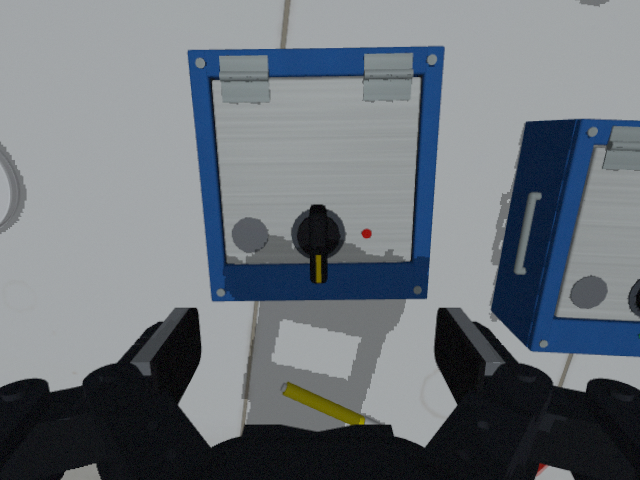

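View pics/s7c.png

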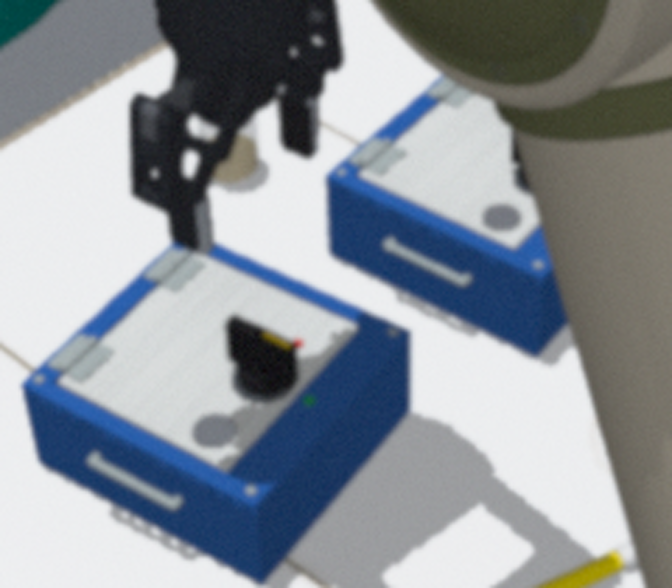

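```bash
python3 -c "
from rig import env;print(env.close_job())"
```

```text
the job is handed in; nothing more can be done
None
```

The ajar hatch is shut, its wing knob is turned clockwise to the stop, and I handed the job in at 14.65 s.

- **Hatch:** I pressed the push spot with the closed fingertips until it met the stop, at about 16 N. That is more than the 2 to 4 N needed to close it. Afterwards the hatch looked flush in the scene and wrist pictures. One automatic two-view check of the push spot's height failed because the colour mask picked up only 5 pixels in the scene view. I did not repeat it.
- **Knob:** I gripped the wing and turned it until it hit the stop, with about 0.95 N m at the wrist. I then released it and raised the tool to 0.21 m. In the last wrist picture the yellow line lies at 8.2°, against about 8.5° for the latched direction. The green dot was hidden under the wing there, and the tongue could not be seen.
- **Other case:** The arm never went near its knob. I saw it still latched in the top view taken before the turn, and did not check it again afterwards.
- **At hand-in:** The gripper was open and touching nothing, with the force reading near zero.

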